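# Dock the specimen tray on its click switch

### The arm

A 6-joint arm with a two-finger parallel gripper is mounted at the origin on the work surface. World frame = base frame: x ahead of the robot, y to its left, z up, the work surface at z = 0. Lengths are in m, angles in degrees, forces in N, time in s.
With the tool pointing down it reaches from about 0.4 to 0.825 m from the base axis. Payload 7 kg.
Tool frame: the origin (TCP) lies between the finger pads; the fingertips stand ctrl.tip_extent ahead of it and the grasp point (between the pads) lies 2 mm behind it (ctrl.tip_extent is the distance from the TCP to the fingertips, in m); z points along the fingers, y is the direction in which the jaws open and shut (so a half turn about z gives the same grasp; the last joint's range is limited). The gripper opens to 88 mm and grips with 3 to 60 N. Pads are 19 mm wide; open, the fingers measure 130 mm over their backs; the gripper's body (78 mm by 193 mm) begins 47 mm behind the grasp point.
Start: joints at [91.392, 20.546, 0.682, 0, -70.136, -16.507], TCP at [0.176, 0.652, 0.244] pointing down, gripper open.
Joint ranges: [-176.03, 176.03], [-82.01, 121.73], [-58.28, 71.71], [-173.87, 95.51], [-174.79, -0.11], [-173.66, 173.66]. Speed limits (degrees/s): [136.94, 136.94, 172.46, 180, 180, 180].

### API

Orientations are given as [roll, pitch, yaw] about the fixed x, y, z axes, in that order (R = Rz(yaw) Ry(pitch) Rx(roll)).
In Python, from plant import ctrl gives the robot as it stands.
- The arm moves only by the shell command python3 -m handwheel 'ROWS' [OPENING]. ROWS is JSON, a list of rows, each a list of 6 numbers: the shift along the tool's x, y, z in m, then the turn, a rotation vector about the tool's x, y, z in rad. In form: [[dx, dy, dz, ax, ay, az], ...]. A call has 1 to 8 rows; each row is the pose to reach, as a shift and turn from the pose commanded when the call began, along the tool's axes at that moment; what a row does not reach only later rows make up. A row lasts 1/8 s, in which the tool goes at most 62.5 mm and 10.7 degrees, less where a joint would pass 70% of its speed; a pose out of reach is approached as far as the arm can. A call with a gripper value outside its range is refused whole. OPENING is the closure, from -1 (fully open) to 1 (shut), so that 0 is half open, set as the call begins (- or left out, the last holds). The fingers move at their own pace and stop on an object; the grip force is fixed at half the most. Time passes only in rows, so rows that repeat a pose let the fingers close. It gives the time, the measured TCP pose, the force and the opening at its end, in the units of the state.
- ctrl.get_obs(): the state, without advancing time (a new reading comes with each control period).
- ctrl.snapshot(name): name is "scene" or "top"; returns a dict with "img" (384x512x3 uint8, blue, green, red), "fx", "fy", "cx", "cy" (pixels), "R" (3x3) and "t" (3): a world point X has camera coordinates R X + t. Camera axes: x right, y down, z forward; pixel columns grow to the right and rows downward; lengths in m; the calibration is good to about 2 mm. A picture is of the moment at which its call begins. There is no depth.
- ctrl.close_job(): hands the job in, once; it reports no verdict.
The state is a dict: "clock": time; "joint_pos": joint angles; "qvel": joint speeds; "tau": joint torques, N m; "tool_pos": TCP position; "orientation": TCP orientation; "force": force on the tool from outside, world axes, zero at the start; "moment": the same for the moment, N m; "opening": finger opening in m.
Only numpy, scipy, OpenCV 4.12 (cv2) and the standard library are available. Lean on these libraries where they do the work, as an engineer would, in place of code of your own. Each camera call takes 0.05 s, during which the arm holds its last target.

### The job

Set the clear specimen box upright in the aluminium tray, then push the tray along its rails just until its nose clicks the roller lever switch at the end, never on into overtravel. Then swing the keeper arm fully across behind the tray and throw the toggle lever on the lamp box right over, leaving the box seated, the switch clicked and the other things on the bench where they were.

Things in the scene. Friction and masses are not known exactly. Their poses are not given: they have to be found in the camera images.
- specimen_box: Loose clear plastic specimen box with six compartments and a white top rim, closed, 100 (x) x 60 (y) x 38 mm high, about 140 g. Origin: centre of the underside; z up. It is the low oblong box, not the taller square grey and white tip box; the two may stand in either's place.
- tray: Loose aluminium tray, 130 (x) x 90 (y) mm, 400 g, between the dock's rails. Origin: centre of underside; +x toward the switch. Floor z = 8 mm; recess 112 x 72; lips to z = 14. At the back (x -65 to -59) a push plate 50 wide to z = 36; at the nose (front face x = 65) a plate 60 wide to z = 28, which meets the roller. Friction holds it where it is left.
- dock: Fixed base plate 10 mm thick, two rails along x (94 mm apart inside, tops z = 22, x -160 to 110 mm). Origin on the bench midway between the rails; +x toward the switch. The tray rides at z = 10. The switch clicks with the tray origin at x = 34 mm, overtravel begins at 41.5; best 37.5, where the tray's back face is level with the dark index screws on the rails (x = -27.5).
- switch (a joint): Roller lever of the switch at the dock's far end, rad, vertical axis. 0 = free; grows as the tray pushes the roller (55 mm from the pivot) toward the dock's +x. Clicks at 0.16, must never pass 0.30 (overtravel). Its spring gives about 0.3 N at rest, 0.6 N at the click, 0.9 N at 0.30, too little to move the tray back.
- roller (a point): Top centre of the white roller on the switch lever, 16 mm diameter, at height 32 mm; free, it stands at x = +99 mm, y = 0 of the dock.
- keeper (a joint): Steel keeper arm on the dock, pivot x = -41, y = 95 mm, vertical axis, rad; 110 mm long, 10 wide, bar z 24 to 38. 0 = open, pointing to the dock's -x beside the rails; turns counter-clockwise from above to its stop at 1.57, pointing to -y across the rails, some mm behind the docked tray. Fully across: over 1.4. Stays where left, 0.4 N at the post.
- keeper_post (a point): Top centre of the black upright post (12 mm diameter, from 38 to 70 mm above the bench) near the keeper's end, 104 mm from its pivot; push it from the side.
- lamp_box: Fixed white lamp control box, 120 (x) x 95 (y) x 45 mm high, with a toggle lever on its top. Origin: centre of the underside; z up.
- lamp (a joint): Toggle lever on the lamp box, rad. 0 = leaning to -x of the lamp box, 1.0 = thrown right over to +x; over 0.8 counts. Stays where it is left.
- lamp_tip (a point): End of that toggle lever, 60 mm from its pivot; it swings toward +x of the lamp box as it is thrown.
- tip_box: Bystander, to be left alone: square closed box, 64 x 64 x 60 mm high, grey below and white above. Origin: centre of the underside.
- foam_block: Bystander, to be left alone: white block with nine holes, 90 x 90 x 50 mm. Origin: centre of the underside.
- tube_rack: Bystander, to be left alone: open green rack, 75 x 150 x 55 mm. Origin: centre of the underside.
- wash_bottle: Bystander, to be left alone: white bottle, 60 mm diameter, 160 mm high. Origin: centre of the underside.
- jar: Bystander, to be left alone: empty glass jar, 70 mm diameter, 75 mm high. Origin: centre of the underside.
- marker: Bystander, to be left alone: black marker pen lying on the bench, 125 mm long, 10 mm thick. Origin: its middle, at the bench.
Things that resemble listed ones, but are neither listed nor needed, are in the scene too. There is more than one size of the lamp_box; the one meant has the size given above.

How it is judged:
By the outcome, as a careful person would: the job done as asked, in the order asked, and still so for the second after the job is handed in, with the robot touching nothing.
It also fails if it takes over 70 s, if anything falls off the work surface, if the arm or the gripper's body presses on something with over 40 N, if the wrist force passes 120 N, or if a joint passes its speed limit or range.

## Working session

There is one attempt and no reset: what is moved stays moved. The work goes in short steps, Python scripts to look and compute and a shell command to move; the robot and the scene stay as the last step left them, time stands still between calls to the robot, and variables do not carry over. Pictures are saved under pics/ and viewed, and the job is handed in when it is done.

```bash
ls; mkdir -p pics
python3 - <<'E'
from plant import ctrl
import cv2,json
print(ctrl.get_obs(), ctrl.tip_extent)
for n in("scene","top"):
    s=ctrl.snapshot(n); cv2.imwrite(f"pics/{n}0.png",s["img"])
    print(n,{k:s[k] for k in s if k!="img"})
E
```

```text
pics
{'clock': 0.0, 'joint_pos': array([ 9.13912792e+01,  2.05900243e+01,  6.31256553e-01, -2.04067453e-02,
       -7.01348753e+01, -1.65045212e+01]), 'qvel': array([-0.12209626,  0.08605028,  0.00272874, -0.06056415, -0.13155176,
       -0.003451  ]), 'tau': array([ 3.65491906e-04, -5.82710230e+01,  2.93077809e+01,  6.99805051e+00,
        7.07758343e-03, -1.36320973e-04]), 'tool_pos': array([0.17592036, 0.65117531, 0.24261856]), 'orientation': array([ 1.79904765e+02, -8.21269047e-03, -1.51201852e+01]), 'force': array([-0.07308201, -0.27219286, -0.01219491]), 'moment': array([ 0.00381064, -0.03421319,  0.00995911]), 'opening': 0.08747576950656422} 0.017
scene {'fx': 409.88434407495737, 'fy': 409.88434407495737, 'cx': 247.5900856775302, 'cy': 193.21463231189813, 'R': array([[-0.71810311,  0.69592955,  0.00316085],
       [ 0.45870809,  0.47672923, -0.74987741],
       [-0.52336871, -0.53703939, -0.66156926]]), 't': array([ 0.39232849, -0.20235962,  1.57838212])}
top {'fx': 350.7673977054951, 'fy': 350.7673977054951, 'cx': 254.3090320912952, 'cy': 190.68996956309692, 'R': array([[-0.01731216, -0.99980989, -0.00897048],
       [-0.98865707,  0.01845637, -0.14905222],
       [ 0.14918945,  0.00628831, -0.98878864]]), 't': array([0.02943357, 0.6063008 , 0.83618666])}
```

View pics/scene0.png

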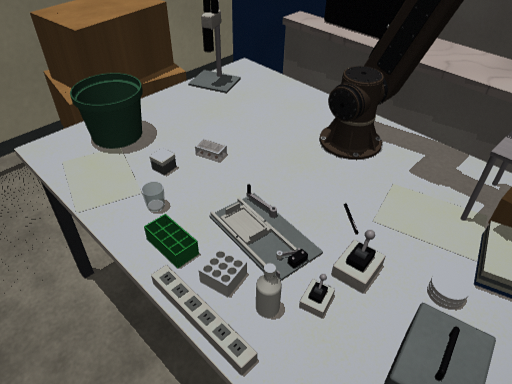

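View pics/top0.png

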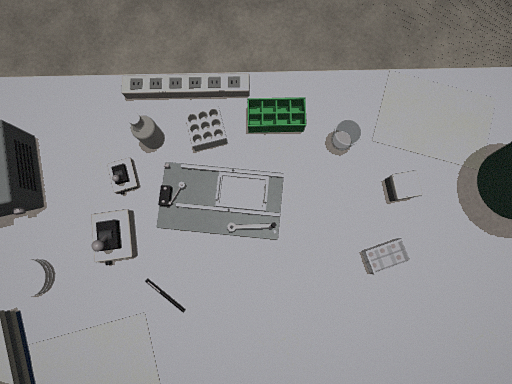

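```bash
cat > h.py <<'E'
import numpy as np,cv2
from plant import ctrl
def snap(n,name=None):
    s=ctrl.snapshot(n)
    if name: cv2.imwrite(f"pics/{name}.png",s["img"])
    return s
def ray(s,u,v,z):
    d=s["R"].T@np.array([(u-s["cx"])/s["fx"],(v-s["cy"])/s["fy"],1]); c=-s["R"].T@s["t"]
    return c+d*(z-c[2])/d[2]
def proj(s,X):
    p=s["R"]@np.array(X)+s["t"]; return np.array([s["fx"]*p[0]/p[2]+s["cx"],s["fy"]*p[1]/p[2]+s["cy"]])
def tri(s1,p1,s2,p2):
    P=[np.array([[s["fx"],0,s["cx"]],[0,s["fy"],s["cy"]],[0,0,1]])@np.c_[s["R"],s["t"]] for s in(s1,s2)]
    X=cv2.triangulatePoints(P[0],P[1],np.array(p1,float),np.array(p2,float)); return (X[:3]/X[3]).ravel()
def crop(img,x0,y0,x1,y1,k,name):
    cv2.imwrite(f"pics/{name}.png",cv2.resize(img[y0:y1,x0:x1],None,fx=k,fy=k,interpolation=cv2.INTER_CUBIC))
E
python3 - <<'E'
from h import *
t=cv2.imread("pics/top0.png"); s=cv2.imread("pics/scene0.png")
crop(t,150,155,290,245,5.5,"dock_t"); crop(s,200,175,330,285,6,"dock_s")
crop(t,355,165,425,280,5,"boxes_t"); crop(t,80,150,145,270,5,"lamps_t"); crop(s,140,130,240,220,6,"boxes_s"); crop(s,290,220,390,320,6,"lamps_s")
E
```

```text
(no output)
```

View pics/dock_t.png

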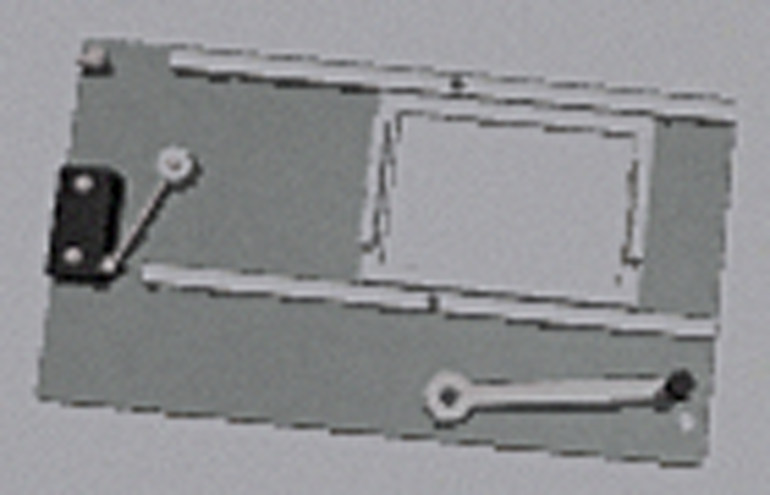

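View pics/dock_s.png

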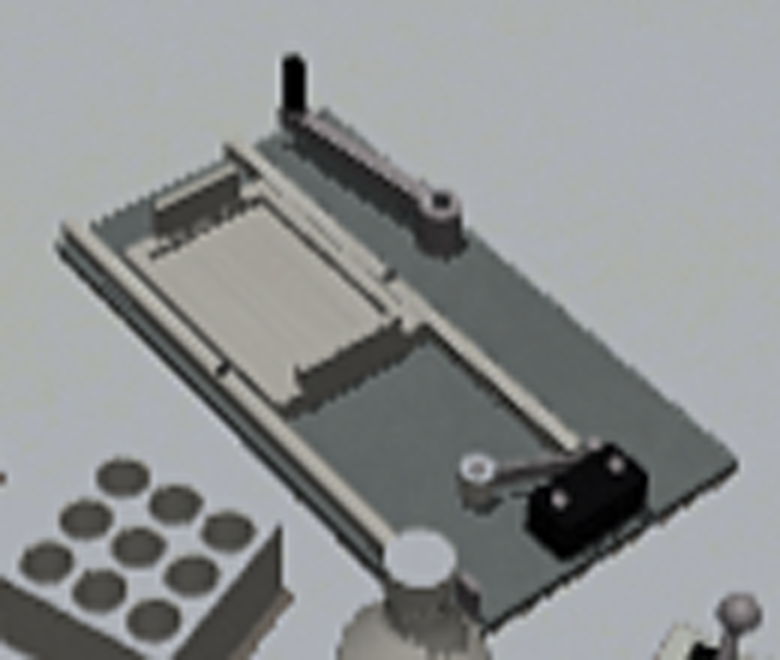

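View pics/boxes_t.png

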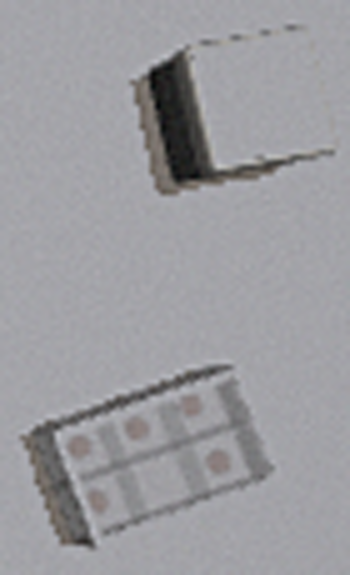

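View pics/lamps_t.png

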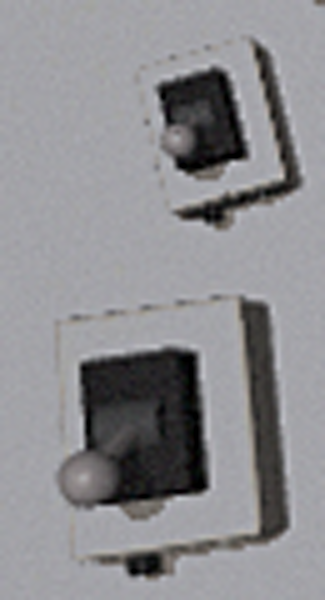

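View pics/boxes_s.png

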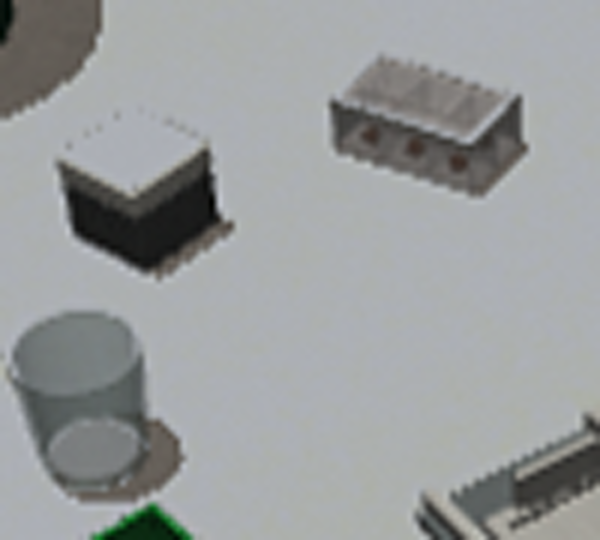

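View pics/lamps_s.png

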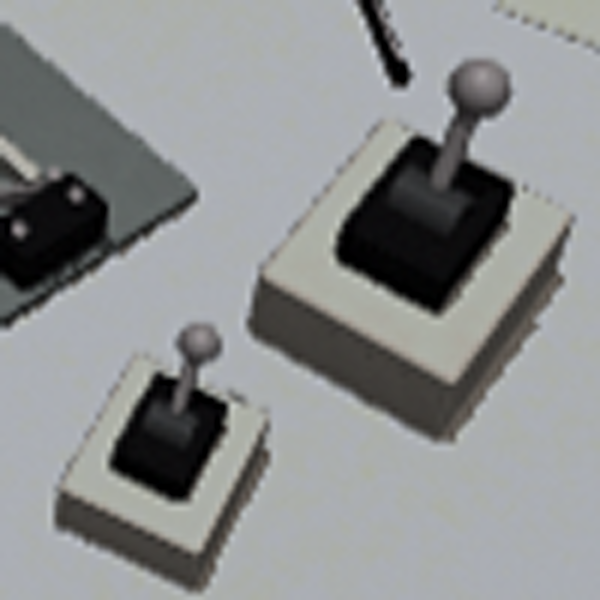

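```bash
cat > m.py <<'E'
from h import *
t=snap("top","top1"); s=snap("scene","scene1")
def T(o,k,L,z): return np.array([ray(t,o[0]+(a+.5)/k-.5,o[1]+(b+.5)/k-.5,z) for a,b in L])
def S(o,k,L,z): return np.array([ray(s,o[0]+(a+.5)/k-.5,o[1]+(b+.5)/k-.5,z) for a,b in L])
def rep(n,c):
    print(n,"centre",c.mean(0).round(4),"sides",np.linalg.norm(np.diff(np.r_[c,c[:1]],axis=0),axis=1).round(4),"dirs",[np.degrees(np.arctan2(*(c[(i+1)%4]-c[i])[1::-1])).round(1) for i in range(4)])
rep("spec T",T((355,165),5,[(55,428),(235,370),(272,470),(97,538)],.038))
rep("spec S",S((140,130),6,[(332,100),(382,56),(522,98),(473,140)],.038))
rep("lampL T",T((80,150),5,[(58,320),(240,298),(262,540),(80,558)],.045))
rep("lampL S",S((290,220),6,[(385,118),(575,215),(450,383),(262,270)],.045))
rep("lampS T",T((80,150),5,[(138,70),(247,38),(283,180),(180,210)],.045))
o,k=(150,155),5.5
r=T(o,k,[(172,63),(735,112),(143,272),(715,327)],.022)
sc=T(o,k,[(457,85),(433,301)],.022)
ro=T(o,k,[(175,163)],.032); pv=T(o,k,[(448,397)],.04)
o2,k2=(200,175),6
rs=S(o2,k2,[(478,468)],.032); pvs=S(o2,k2,[(440,203)],.04); scs=S(o2,k2,[(222,370),(390,272)],.022)
print("roller",ro,rs,"piv",pv,pvs,"screws",sc,scs)
def fit(W,D):
    W=np.array(W)[:,:2];D=np.array(D)
    w0=W.mean(0);d0=D.mean(0);H=(D-d0).T@(W-w0);a=np.arctan2(H[0,1]-H[1,0],H[0,0]+H[1,1])
    R=np.array([[np.cos(a),-np.sin(a)],[np.sin(a),np.cos(a)]]);p=w0-R@d0
    print("resid mm",((W-(D@R.T+p))*1e3).round(1).tolist()); return np.degrees(a),p
mid=lambda a,b:(a+b)/2
DT=[mid(r[0],r[2]),mid(r[1],r[3]),mid(sc[0],sc[1]),ro[0],pv[0]]
DD=[(.11,0),(-.16,0),(-.0275,0),(.099,0),(-.041,.095)]
print(fit(DT,DD)); print(fit([mid(scs[0],scs[1]),rs[0],pvs[0]],[DD[2],DD[3],DD[4]]))
print(fit(DT+[mid(scs[0],scs[1]),rs[0],pvs[0]],DD+[DD[2],DD[3],DD[4]]))
rep("tray",T(o,k,[(380,95),(657,118),(638,300),(362,277)],.024))
print("post T",T(o,k,[(680,380)],.07),"S",S(o2,k2,[(293,62)],.07))
print("lamp ball",tri(t,(80+90/5-.4,150+476/5-.4),s,(290+480/6-.4,220+88/6-.4)), "small", tri(t,(80+180/5-.4,150+140/5-.4),s,(290+198/6-.4,220+342/6-.4)))
E
python3 m.py
```

```text
spec T centre [ 0.4422 -0.3064  0.038 ] sides [0.0945 0.0509 0.0932 0.0559] dirs [np.float64(-73.6), np.float64(-163.8), np.float64(109.5), np.float64(17.7)]
spec S centre [ 0.4418 -0.2998  0.038 ] sides [0.0541 0.0987 0.0511 0.0961] dirs [np.float64(-163.2), np.float64(109.0), np.float64(13.7), np.float64(-69.1)]
lampL T centre [0.502 0.374 0.045] sides [0.0914 0.1204 0.0895 0.1184] dirs [np.float64(-84.1), np.float64(-172.7), np.float64(94.6), np.float64(8.2)]
lampL S centre [0.5045 0.3796 0.045 ] sides [0.0932 0.1175 0.091  0.1136] dirs [np.float64(97.7), np.float64(6.3), np.float64(-84.7), np.float64(-172.6)]
lampS T centre [0.6549 0.3541 0.045 ] sides [0.0575 0.077  0.0536 0.0768] dirs [np.float64(-74.1), np.float64(-164.2), np.float64(105.6), np.float64(18.6)]
roller [[0.62903097 0.20527624 0.032     ]] [[0.62881768 0.20882075 0.032     ]] piv [[0.51770878 0.0781164  0.04      ]] [[0.5204205  0.08273527 0.04      ]] screws [[0.66574745 0.07409281 0.022     ]
 [0.56325644 0.0861152  0.022     ]] [[0.66537149 0.07742328 0.022     ]
 [0.56028995 0.0871976  0.022     ]]
resid mm [[-0.7, -1.0], [0.4, 0.6], [0.3, 0.1], [0.4, -0.4], [-0.5, 0.7]]
(np.float64(83.44706584705568), array([0.61730179, 0.10733271]))
resid mm [[-1.3, -1.0], [-0.8, -0.1], [2.2, 1.1]]
(np.float64(82.96389134523461), array([0.61753912, 0.11065305]))
resid mm [[-1.1, -2.2], [0.8, -0.7], [0.3, -1.2], [0.0, -1.6], [-0.6, -0.9], [-1.4, 1.0], [-0.2, 1.9], [2.1, 3.7]]
(np.float64(83.26971499946691), array([0.61742183, 0.10860094]))
tray centre [0.6114 0.05   0.024 ] sides [0.1313 0.0865 0.129  0.0867] dirs [np.float64(-95.9), np.float64(172.8), np.float64(84.2), np.float64(-5.7)]
post T [[ 0.52186456 -0.02578997  0.07      ]] S [[ 0.52205733 -0.02169279  0.07      ]]
lamp ball [0.47762227 0.37477011 0.1203136 ] small [0.63976753 0.35770263 0.07745018]
```

Candidates for the specimen box: oblong compartment box, top (385,256), versus grey/white cube, top (403,186). I choose the oblong one; the crop shows its six compartments. Lamp boxes: large at top (112,235), measuring 120x92, versus small at (122,176), measuring 77x56. I choose the large one. The dock axis is at about 83.3°, and the tray sits at dock x≈-58 mm.

```bash
cat > plan.py <<'E'
import sys,numpy as np
from scipy.spatial.transform import Rotation as Ro
from plant import ctrl
o=ctrl.get_obs(); a=[float(v) for v in sys.argv[1:]]
R=Ro.from_euler("xyz",o["orientation"],degrees=True)
print("now",o["tool_pos"].round(4),o["orientation"].round(2),"F",o["force"].round(2),"t",round(o["clock"],2),"open",round(o["opening"],4))
for i in range(0,len(a),4):
    x,y,z,yaw=a[i:i+4]
    D=Ro.from_euler("xyz",[180,0,yaw],degrees=True)
    print(a[i:i+4],"row",R.inv().apply(np.array([x,y,z])-o["tool_pos"]).round(4),(R.inv()*D).as_rotvec().round(4))
E
python3 plan.py .47 .33 .25 -40 .442 -.303 .2 -72
```

```text
now [0.1759 0.6514 0.243 ] [ 1.7994e+02 -1.0000e-02 -1.5120e+01] F [ 0.43 -0.46  0.22] t 0.2 open 0.0877
[0.47, 0.33, 0.25, -40.0] row [ 0.3677  0.2336 -0.0067] [ 9.000e-04 -3.000e-04  4.343e-01]
[0.442, -0.303, 0.2, -72.0] row [0.5057 0.8519 0.0439] [ 8.000e-04 -6.000e-04  9.928e-01]
```

```bash
python3 -m handwheel '[[0.368,0.234,-0.007,0,0,0.434],[0.368,0.234,-0.007,0,0,0.434],[0.368,0.234,-0.007,0,0,0.434],[0.368,0.234,-0.007,0,0,0.434],[0.368,0.234,-0.007,0,0,0.434],[0.368,0.234,-0.007,0,0,0.434],[0.368,0.234,-0.007,0,0,0.434],[0.368,0.234,-0.007,0,0,0.434]]' -1; python3 plan.py .442 -.303 .2 -72
```

```text
clock: 1.2
tool_pos: [0.4723, 0.3266, 0.2505]
orientation: [180.0, -0.0, -40.3]
force: [0.4, 0.2, 0.3]
opening: 0.0876
now [0.4723 0.3266 0.2505] [ 1.7998e+02 -1.0000e-02 -4.0270e+01] F [0.36 0.18 0.29] t 1.2 open 0.0876
[0.442, -0.303, 0.2, -72.0] row [0.3838 0.5    0.0508] [ 3.000e-04 -3.000e-04  5.538e-01]
```

```bash
python3 -m handwheel '[[0.384,0.5,0.05,0,0,0.554],[0.384,0.5,0.05,0,0,0.554],[0.384,0.5,0.05,0,0,0.554],[0.384,0.5,0.05,0,0,0.554],[0.384,0.5,0.05,0,0,0.554],[0.384,0.5,0.05,0,0,0.554],[0.384,0.5,0.05,0,0,0.554],[0.384,0.5,0.05,0,0,0.554]]'; python3 -m handwheel '[[0,0.19,0,0,0,0],[0,0.19,0,0,0,0],[0,0.19,0,0,0,0],[0,0.19,0,0,0,0]]'; python3 plan.py .442 -.303 .12 -72
```

```text
clock: 2.2
tool_pos: [0.4488, -0.1695, 0.2112]
orientation: [-179.9, -0.0, -71.7]
force: [1.1, 0.1, 0.4]
opening: 0.0878
clock: 2.7
tool_pos: [0.2654, -0.2278, 0.211]
orientation: [-179.9, 0.0, -71.8]
force: [0.3, 0.2, 0.0]
opening: 0.0879
now [ 0.2654 -0.2278  0.211 ] [-1.7994e+02  1.0000e-02 -7.1840e+01] F [0.31 0.21 0.01] t 2.7 open 0.0879
[0.442, -0.303, 0.12, -72.0] row [ 0.1265 -0.1443  0.0911] [-0.0011  0.0002  0.0028]
```

```bash
python3 -m handwheel '[[0.126,-0.144,0.03,0,0,0],[0.126,-0.144,0.09,0,0,0],[0.126,-0.144,0.09,0,0,0],[0.126,-0.144,0.09,0,0,0],[0.126,-0.144,0.09,0,0,0]]'
python3 - <<'E'
from h import *
t=snap("top","top2"); s=snap("scene","scene2")
crop(t["img"],340,200,440,290,7,"g_t"); crop(s["img"],170,90,270,180,7,"g_s")
E
```

```text
clock: 3.32
tool_pos: [0.446, -0.3019, 0.1186]
orientation: [179.8, 0.1, -71.7]
force: [-0.9, 0.5, -0.4]
opening: 0.0881
```

View pics/g_t.png

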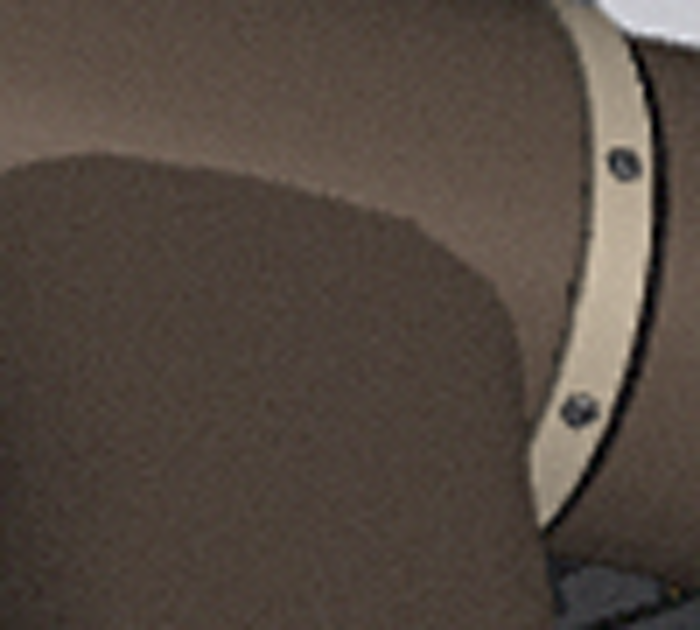

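View pics/g_s.png

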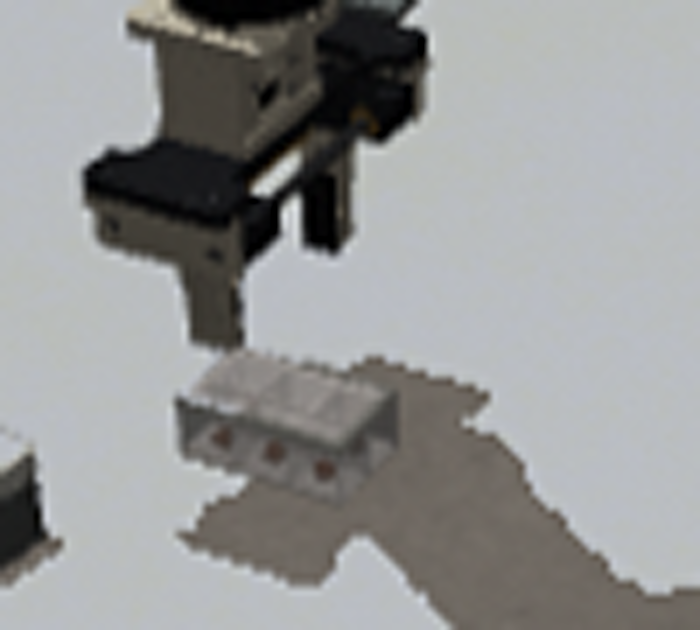

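Run:
```python
from h import *
s=snap("scene")
o=ctrl.get_obs();p=o["tool_pos"];y=np.radians(o["orientation"][2]);yt=np.array([np.sin(y),-np.cos(y),0]);xt=np.array([np.cos(y),np.sin(y),0])
tip=p-[0,0,.017]
for sg in(-1,1):
  for e in (.044,.065):
    print(sg,e,[((proj(s,tip+sg*e*yt+f*xt)-[170,90]+.5)*7-.5).round(0).tolist() for f in(-.0095,.0095)])
b=np.array([.442,-.303,.038])
L=np.array([np.cos(np.radians(108)),np.sin(np.radians(108)),0]);W=np.array([-L[1],L[0],0])
for q in((1,1),(1,-1),(-1,-1),(-1,1)): print(((proj(s,b+L*.05*q[0]+W*.03*q[1])-[170,90]+.5)*7-.5).round(0))
```

```text
-1 0.044 [[243.0, 335.0], [210.0, 324.0]]
-1 0.065 [[220.0, 356.0], [187.0, 346.0]]
1 0.044 [[335.0, 249.0], [303.0, 240.0]]
1 0.065 [[356.0, 230.0], [324.0, 221.0]]
[396. 389.]
[337. 449.]
[170. 395.]
[233. 338.]
```

```bash
python3 plan.py .442 -.3015 .031 -72
```

```text
now [ 0.4448 -0.3017  0.1212] [180.     0.   -71.68] F [0.61 0.39 1.05] t 3.48 open 0.0874
[0.442, -0.3015, 0.031, -72.0] row [-0.0011  0.0026  0.0902] [0.     0.     0.0055]
```

```bash
python3 -m handwheel '[[-0.001,0.003,0.04,0,0,0.005],[-0.001,0.003,0.065,0,0,0.005],[-0.001,0.003,0.085,0,0,0.005],[-0.001,0.003,0.09,0,0,0.005],[-0.001,0.003,0.09,0,0,0.005]]' && python3 -m handwheel '[[0,0,0,0,0,0],[0,0,0,0,0,0],[0,0,0,0,0,0],[0,0,0,0,0,0],[0,0,0,0,0,0],[0,0,0,0,0,0]]' 0.8; python3 plan.py
```

```text
clock: 4.1
tool_pos: [0.4419, -0.3022, 0.032]
orientation: [-179.9, -0.0, -72.0]
force: [-0.5, -0.3, 0.0]
opening: 0.0875
clock: 4.85
tool_pos: [0.4413, -0.3023, 0.0313]
orientation: [180.0, 0.0, -72.0]
force: [-2.9, 1.6, 5.5]
opening: 0.0602
now [ 0.4413 -0.3023  0.0313] [179.98   0.   -72.01] F [-2.89  1.63  5.49] t 4.85 open 0.0602
```

```bash
python3 -m handwheel '[[0,0,-0.03,0,0,0],[0,0,-0.08,0,0,0],[0,0,-0.11,0,0,0],[0,0,-0.11,0,0,0]]'
python3 - <<'E'
exec(open("m.py").read().split("rep(\"spec T")[0])
import sys
rep("trayS",S((200,175),6,[(235,175),(425,322),(288,412),(108,250)],.024))
crop(s["img"],170,70,270,180,6,"g2_s")
E
python3 plan.py .6114 .0515 .13 -96.7
```

```text
clock: 5.35
tool_pos: [0.4431, -0.3027, 0.1434]
orientation: [-179.8, -0.2, -72.0]
force: [0.8, 0.3, -2.2]
opening: 0.0599
trayS centre [0.6144 0.0518 0.024 ] sides [0.1407 0.0885 0.1403 0.0837] dirs [np.float64(87.8), np.float64(-2.9), np.float64(-94.1), np.float64(177.3)]
now [ 0.4412 -0.302   0.1405] [-1.7999e+02  3.0000e-02 -7.2030e+01] F [-0.46 -0.58 -1.84] t 5.45 open 0.0597
[0.6114, 0.0515, 0.13, -96.7] row [-0.2837 -0.2709  0.0107] [0.     0.0006 0.4305]
```

View pics/g2_s.png

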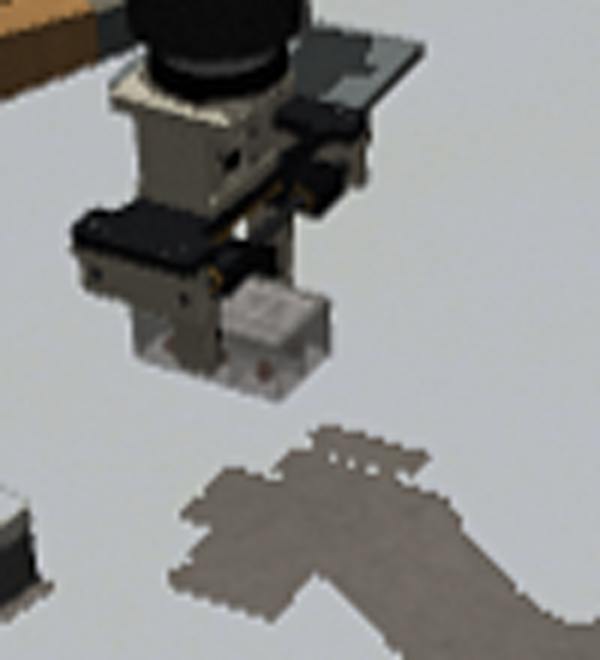

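Run:
```python
exec(open("m.py").read().split("rep(\"spec T")[0])
o=ctrl.get_obs();p=o["tool_pos"];y=np.radians(o["orientation"][2]);yt=np.array([np.sin(y),-np.cos(y)]);xt=np.array([np.cos(y),np.sin(y)])
for z,L in((p[2]-.031,[(135,355),(280,400)]),(p[2]+.007,[(283,345),(330,298)]),(p[2]-.031,[(280,400),(328,352)])):
    c=S((170,70),6,L,z)[:,:2]-p[:2]; print((c@xt).round(4),(c@yt).round(4))
```

```text
[ 0.0541 -0.0451] [-0.0278 -0.0282]
[-0.0493 -0.0472] [-0.0284  0.0272]
[-0.0451 -0.0437] [-0.0282  0.0283]
```

```bash
python3 plan.py .6118 .054 .13 -96.7; python3 -m handwheel '[[-0.286,-0.271,0.01,0,0,0.43],[-0.286,-0.271,0.01,0,0,0.43],[-0.286,-0.271,0.01,0,0,0.43],[-0.286,-0.271,0.01,0,0,0.43],[-0.286,-0.271,0.01,0,0,0.43],[-0.286,-0.271,0.01,0,0,0.43],[-0.286,-0.271,0.01,0,0,0.43],[-0.286,-0.271,0.01,0,0,0.43]]';  python3 plan.py .6118 .054 .08 -96.7
```

```text
now [ 0.4407 -0.3019  0.1396] [ 1.799e+02  9.000e-02 -7.203e+01] F [ 1.   -0.77 -2.34] t 5.55 open 0.0594
[0.6118, 0.054, 0.13, -96.7] row [-0.2858 -0.2725  0.0096] [0.0021 0.0012 0.4306]
clock: 6.55
tool_pos: [0.6111, 0.0555, 0.1289]
orientation: [179.9, -0.1, -96.5]
force: [-0.1, -0.4, -1.9]
opening: 0.0597
now [0.6111 0.0555 0.1289] [ 1.7986e+02 -7.0000e-02 -9.6490e+01] F [-0.1  -0.36 -1.88] t 6.55 open 0.0597
[0.6118, 0.054, 0.08, -96.7] row [ 0.0014 -0.001   0.0489] [ 0.0025 -0.0013  0.0036]
```

```bash
python3 -m handwheel '[[0.001,-0.001,0.03,0,0,0.003],[0.001,-0.001,0.05,0,0,0.003],[0.001,-0.001,0.05,0,0,0.003],[0.001,-0.001,0.05,0,0,0.003]]'
python3 - <<'E'
from h import *
s=snap("scene","scene3"); crop(s["img"],190,130,320,270,5.5,"p_s")
E
python3 plan.py
```

```text
clock: 7.05
tool_pos: [0.612, 0.0518, 0.0813]
orientation: [180.0, -0.0, -96.8]
force: [0.9, 0.7, -2.4]
opening: 0.0598
now [0.6123 0.052  0.0818] [-1.7995e+02  1.0000e-02 -9.6830e+01] F [ 0.67 -0.73 -1.4 ] t 7.1 open 0.0596
```

View pics/p_s.png

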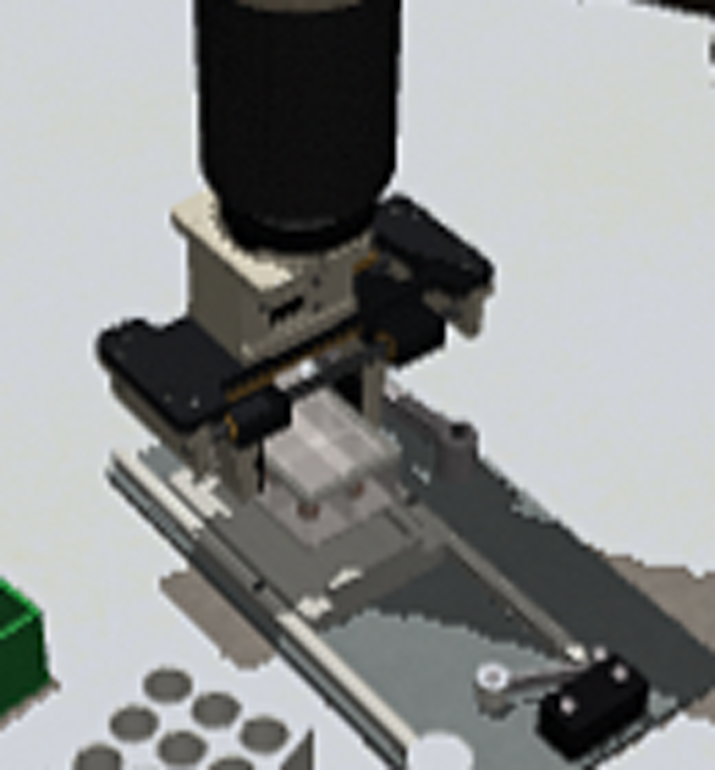

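Run:
```python
exec(open("m.py").read().split("rep(\"spec T")[0])
a=np.radians(83.2);u=np.array([np.cos(a),np.sin(a)]);v=np.array([-u[1],u[0]]);O=np.array([.6175,.1100])
def d(n,P):
    P=np.atleast_2d(P)[:,:2]-O; print(n,(np.c_[P@u,P@v]*1e3).round(1).tolist())
p=ctrl.get_obs()["tool_pos"]
d("tcp",p)
d("boxbot",S((190,130),5.5,[(318,547)],p[2]-.031)); d("boxtop",S((190,130),5.5,[(308,505),(400,455)],p[2]+.007))
d("trayfront top z38",S((190,130),5.5,[(340,575),(422,530)],.038))
d("trayfront z38 orig",S((200,175),6,[(300,372),(405,322)],.038))
d("trayback z46 orig",S((200,175),6,[(155,203),(238,168)],.046))
d("screws",S((200,175),6,[(222,370),(390,272)],.022)); d("roller",S((200,175),6,[(478,468)],.032))
d("trayback T", T((150,155),5.5,[(655,118),(638,300)],.024))
d("screwT",T((150,155),5.5,[(457,85),(433,301)],.022));
```

```text
tcp [[-57.9, -1.7]]
boxbot [[-8.6, -26.3]]
boxtop [[-5.9, -34.8], [-6.1, 24.3]]
trayfront top z38 [[4.1, -21.7], [4.7, 32.2]]
trayfront z38 orig [[8.4, -31.5], [13.1, 28.2]]
trayback z46 orig [[-119.6, -24.4], [-115.3, 23.8]]
screws [[-26.7, -51.4], [-29.4, 54.1]]
roller [[99.5, 0.5]]
trayback T [[-124.8, -45.3], [-125.1, 41.2]]
screwT [[-29.9, -52.2], [-30.1, 51.0]]
```

```bash
python3 -m handwheel '[[0,0,0.015,0,0,0],[0,0,0.024,0,0,0],[0,0,0.028,0,0,0],[0,0,0.030,0,0,0],[0,0,0.030,0,0,0]]';python3 -m handwheel '[[0,0,0.001,0,0,0],[0,0,0.002,0,0,0],[0,0,0.0025,0,0,0],[0,0,0.0025,0,0,0]]'; python3 plan.py
```

```text
clock: 7.82
tool_pos: [0.6119, 0.0524, 0.051]
orientation: [180.0, -0.0, -96.8]
force: [-0.6, 0.1, -1.3]
opening: 0.0599
clock: 8.32
tool_pos: [0.612, 0.0524, 0.0493]
orientation: [-180.0, 0.0, -96.8]
force: [-2.3, 0.8, 4.8]
opening: 0.0597
now [0.612  0.0524 0.0493] [-1.7997e+02  1.0000e-02 -9.6810e+01] F [-2.3   0.8   4.78] t 8.32 open 0.0597
```

```bash
python3 -m handwheel '[[0,0,0,0,0,0],[0,0,0,0,0,0],[0,0,0,0,0,0],[0,0,0,0,0,0]]' -0.6; python3 -m handwheel '[[0,0,-0.03,0,0,0],[0,0,-0.08,0,0,0],[0,0,-0.10,0,0,0],[0,0,-0.10,0,0,0]]'; python3 plan.py .60 -.11 .15 -96.7
```

```text
clock: 8.82
tool_pos: [0.6119, 0.0523, 0.0485]
orientation: [180.0, -0.0, -96.8]
force: [-0.1, -0.5, -0.1]
opening: 0.0702
clock: 9.32
tool_pos: [0.6129, 0.0527, 0.1506]
orientation: [-179.8, 0.1, -96.8]
force: [-0.3, 0.1, -0.3]
opening: 0.07
now [0.6129 0.0527 0.1506] [-1.798e+02  1.000e-01 -9.681e+01] F [-0.26  0.06 -0.27] t 9.32 open 0.07
[0.6, -0.11, 0.15, -96.7] row [ 0.1631 -0.0064  0.0004] [-0.0035  0.0018 -0.0019]
```

```bash
python3 -m handwheel '[[0.06,0,0,0,0,0],[0.115,-0.001,0,0,0,0],[0.115,-0.001,0,0,0,0],[0.115,-0.001,0,0,0,0],[0.115,-0.001,0,0,0,0]]' 1
python3 - <<'E'
from h import *
s=snap("scene","scene4"); t=snap("top","top4");crop(s["img"],190,130,320,270,5.5,"q_s");crop(t["img"],150,155,290,245,5.5,"q_t")
E
python3 plan.py .5982 -.056 .046 -96.7
```

```text
clock: 9.95
tool_pos: [0.5992, -0.0611, 0.148]
orientation: [180.0, -0.0, -96.8]
force: [0.5, -0.1, 0.1]
opening: 0.0256
now [ 0.5993 -0.061   0.1483] [179.98  -0.   -96.74] F [-0.73  0.02 -0.3 ] t 10.05 open 0.0174
[0.5982, -0.056, 0.046, -96.7] row [-0.0048  0.0017  0.1023] [ 0.0003 -0.     -0.0007]
```

View pics/q_s.png

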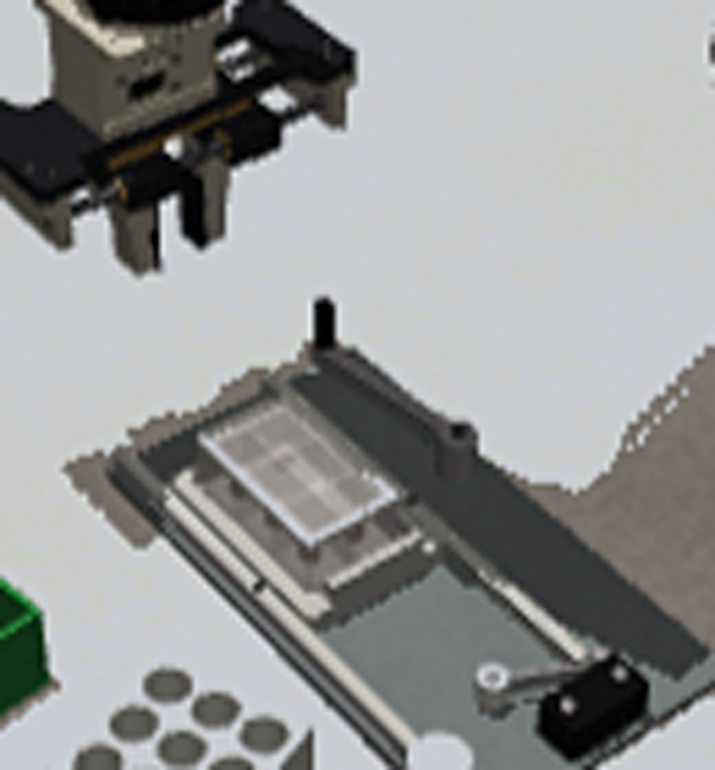

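View pics/q_t.png

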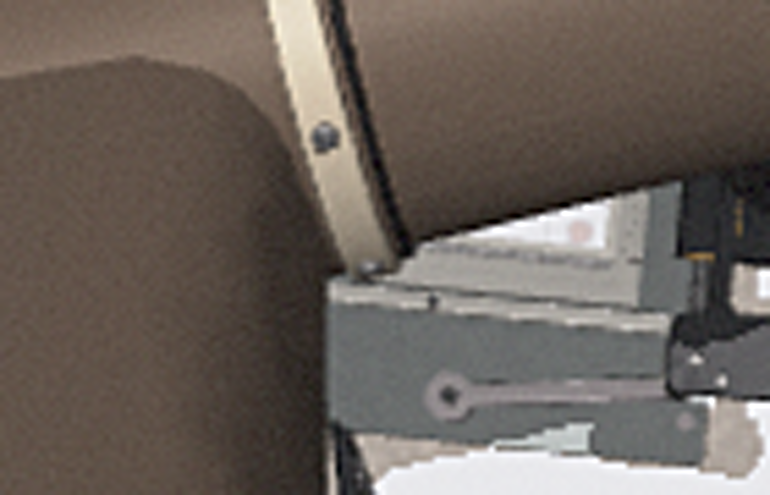

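```bash
python3 -m handwheel '[[0,0,0.04,0,0,0],[0,0,0.08,0,0,0],[0,0.001,0.102,0,0,0],[0,0.001,0.102,0,0,0],[0,0.001,0.102,0,0,0]]' 1; python3 -m handwheel '[[-0.01,0,0,0,0,0],[-0.018,0,0,0,0,0],[-0.024,0,0,0,0,0],[-0.026,0,0,0,0,0],[-0.026,0,0,0,0,0]]';python3 plan.py
```

```text
clock: 10.68
tool_pos: [0.5991, -0.0613, 0.0475]
orientation: [-179.9, 0.0, -96.8]
force: [0.3, 0.8, -0.0]
opening: 0.0005
clock: 11.3
tool_pos: [0.6013, -0.0358, 0.0465]
orientation: [180.0, -0.0, -96.8]
force: [0.3, 0.3, -0.3]
opening: 0.0007
now [ 0.6013 -0.0358  0.0465] [180.   -0.  -96.8] F [ 0.3   0.31 -0.32] t 11.3 open 0.0007
```

```bash
python3 -m handwheel '[[-0.003,0,0,0,0,0],[-0.006,0,0,0,0,0],[-0.008,0,0,0,0,0]]'; for i in 1; do python3 -m handwheel '[[-0.0015,0,0,0,0,0],[-0.003,0,0,0,0,0]]'; done;  python3 -m handwheel '[[-0.0015,0,0,0,0,0],[-0.003,0,0,0,0,0]]'; python3 -m handwheel '[[-0.0015,0,0,0,0,0],[-0.003,0,0,0,0,0]]'; python3 -m handwheel '[[-0.0015,0,0,0,0,0],[-0.003,0,0,0,0,0]]'
```

```text
clock: 11.68
tool_pos: [0.6023, -0.028, 0.0465]
orientation: [-180.0, -0.0, -96.8]
force: [0.5, -0.4, 0.1]
opening: 0.0004
clock: 11.92
tool_pos: [0.6026, -0.025, 0.0465]
orientation: [180.0, -0.0, -96.8]
force: [0.4, 0.0, -0.3]
opening: 0.0003
clock: 12.18
tool_pos: [0.6026, -0.0226, 0.0465]
orientation: [180.0, -0.0, -96.8]
force: [-1.4, -4.4, 1.2]
opening: 0.0005
clock: 12.42
tool_pos: [0.6031, -0.0194, 0.0465]
orientation: [180.0, -0.0, -96.8]
force: [-0.7, -4.5, 0.6]
opening: 0.0007
clock: 12.68
tool_pos: [0.6036, -0.0161, 0.0465]
orientation: [180.0, -0.0, -96.8]
force: [-1.2, -4.0, 0.8]
opening: 0.0004
```

```bash
python3 -m handwheel '[[-0.006,0,0,0,0,0],[-0.014,0,0,0,0,0],[-0.022,0,0,0,0,0],[-0.03,0,0,0,0,0],[-0.038,0,0,0,0,0],[-0.044,0,0,0,0,0],[-0.048,0,0,0,0,0],[-0.05,0,0,0,0,0]]'; python3 -m handwheel '[[-0.003,0,0,0,0,0],[-0.007,0,0,0,0,0],[-0.011,0,0,0,0,0],[-0.015,0,0,0,0,0],[-0.018,0,0,0,0,0],[-0.02,0,0,0,0,0],[-0.02,0,0,0,0,0]]'; python3 plan.py;  python3 - <<'E'
from h import *
s=snap("scene","scene5"); t=snap("top","top5");crop(s["img"],190,130,320,270,5.5,"r_s");crop(t["img"],150,155,290,245,5.5,"r_t")
E
```

```text
clock: 13.68
tool_pos: [0.6096, 0.0337, 0.0465]
orientation: [180.0, -0.0, -96.8]
force: [-0.6, -4.1, 1.0]
opening: 0.0005
clock: 14.55
tool_pos: [0.6121, 0.0537, 0.0465]
orientation: [-180.0, 0.0, -96.8]
force: [-0.9, -1.6, 1.4]
opening: 0.0003
now [0.6121 0.0537 0.0465] [-1.7999e+02  2.0000e-02 -9.6810e+01] F [-0.89 -1.59  1.39] t 14.55 open 0.0003
```

View pics/r_s.png

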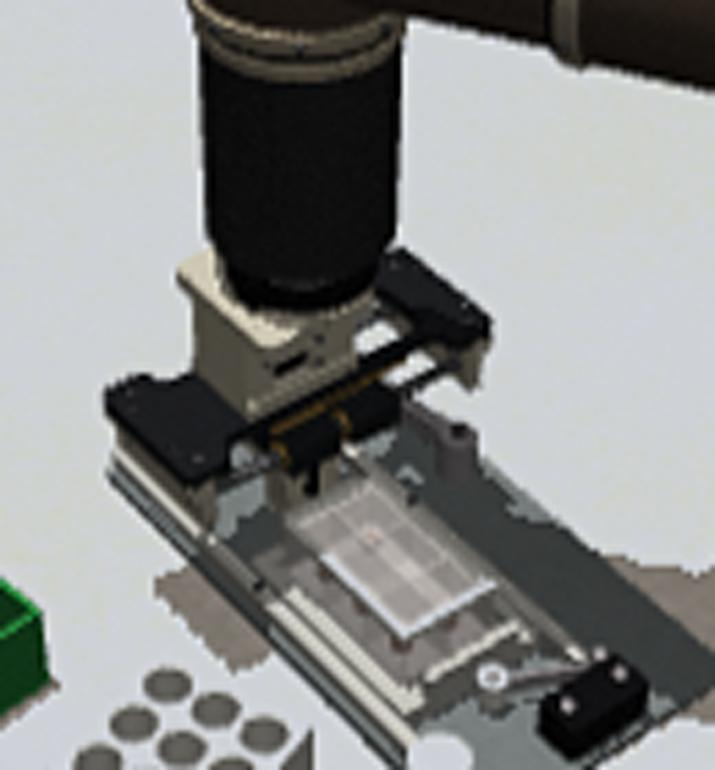

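View pics/r_t.png

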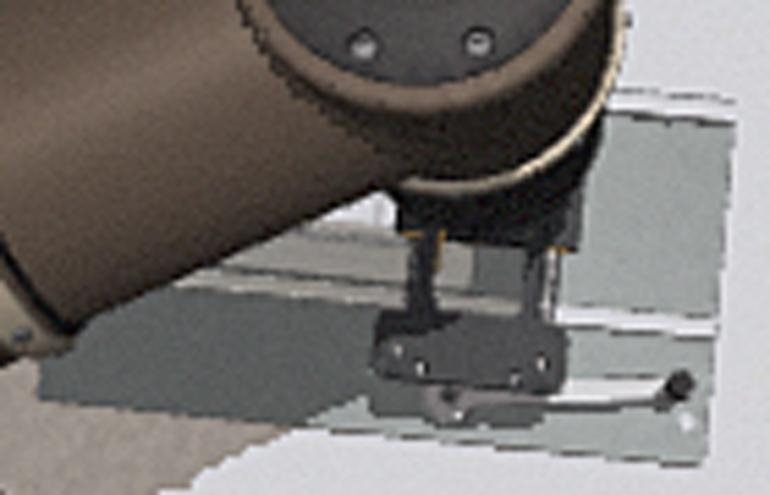

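```bash
python3 -m handwheel '[[0.02,0,0,0,0,0],[0.04,0,-0.04,0,0,0],[0.06,0,-0.1,0,0,0],[0.1,0,-0.1,0,0,0],[0.16,0,-0.1,0,0,0],[0.22,0,-0.1,0,0,0],[0.28,0.06,-0.1,0,0,0],[0.32,0.1,-0.1,0,0,0]]' 1; python3 -m handwheel '[[0.04,0.04,0,0,0,0],[0.04,0.06,0,0,0,0],[0.04,0.06,0,0,0,0]]'
python3 - <<'E'
from h import *
s=snap("scene","scene6"); t=snap("top","top6");crop(s["img"],200,175,310,275,7,"r_s");crop(t["img"],150,155,290,245,5.5,"r_t")
E
```

```text
clock: 15.65
tool_pos: [0.486, -0.2442, 0.1462]
orientation: [-180.0, 0.0, -96.9]
force: [-0.0, -1.7, 0.1]
opening: 0.0005
clock: 16.02
tool_pos: [0.4221, -0.2753, 0.1469]
orientation: [-179.9, 0.0, -96.9]
force: [-0.1, -0.1, -0.2]
opening: 0.0005
```

View pics/r_s.png

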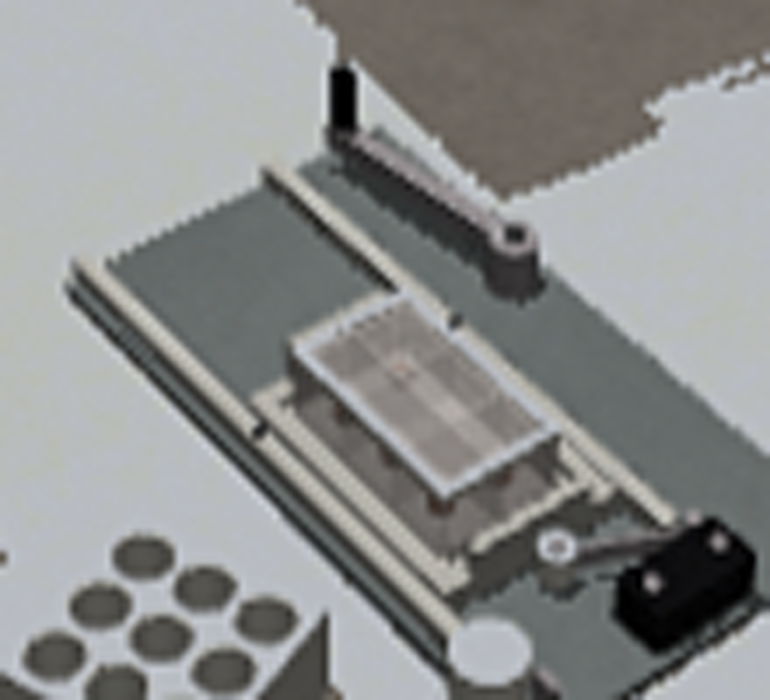

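View pics/r_t.png

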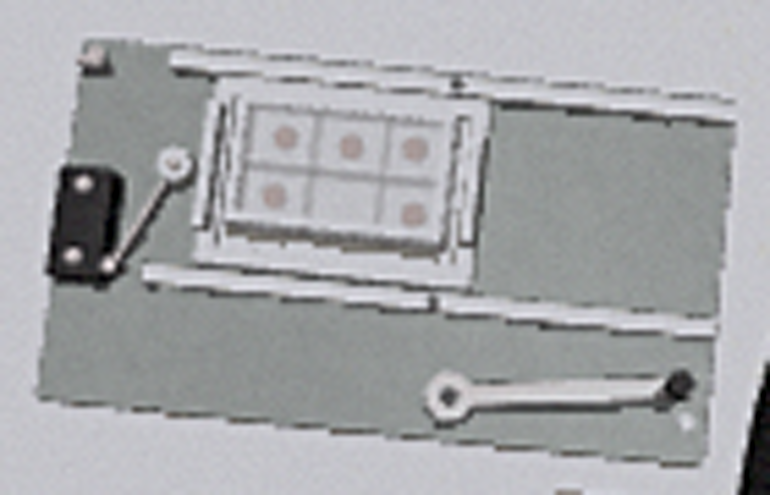

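```bash
cat > prof.py <<'E'
import sys
from h import *
t=snap("top"); g=cv2.GaussianBlur(cv2.cvtColor(t["img"],cv2.COLOR_BGR2GRAY).astype(np.float32),(0,0),.5)
a=np.radians(83.4);u=np.array([np.cos(a),np.sin(a)]);v=np.array([-u[1],u[0]]);O=np.array([.6173,.1073])
def prof(xs,ys,z):
    m=np.array([[proj(t,[*(O+x*u+y*v),z]) for x in xs] for y in ys],np.float32)
    return cv2.remap(g,m[...,0],m[...,1],cv2.INTER_CUBIC)
xs=np.arange(-.075,-.005,.0005)
# screws: dark minimum centroid on the rails
for y in(-.051,.051):
    xs2=np.arange(-.045,-.012,.0005); p=prof(xs2,np.arange(y-.003,y+.0031,.001),.022).mean(0); w=np.clip(np.median(p)-p,0,None);w[w<w.max()*.4]=0
    print("screw",y,round((xs2*w).sum()/w.sum()*1e3,2), "depth",w.max().round())
lo,hi=[float(q) for q in sys.argv[1:3]]
xs=np.arange(lo,hi,.0005)
for y in(-.041,-.036,-.031,.031,.036,.041):
    p=prof(xs,[y],.024)[0]; k=np.argmax(np.diff(p)); d=np.clip(np.diff(p),0,None); s=slice(max(0,k-6),k+7)
    print("tray back edge y",y,((xs[:-1][s]+.00025)*d[s]).sum()/d[s].sum()*1e3)
E
python3 prof.py -.07 -.02
```

```text
screw -0.051 -27.25 depth 77.0
screw 0.051 -27.19 depth 90.0
tray back edge y -0.041 -43.55853252580058
tray back edge y -0.036 -44.112650234978396
tray back edge y -0.031 -27.624766864598435
tray back edge y 0.031 -43.328600635282484
tray back edge y 0.036 -43.9131162848764
tray back edge y 0.041 -42.6391751990973
```

```bash
python3 plan.py .608 .019 .147 -96.7
```

```text
now [ 0.4244 -0.2748  0.1468] [-1.7993e+02 -1.0000e-02 -9.6770e+01] F [ 0.99  0.93 -0.2 ] t 16.18 open 0.0006
[0.608, 0.019, 0.147, -96.7] row [-3.134e-01 -1.477e-01 -1.000e-04] [-0.0012 -0.0001 -0.0012]
```

```bash
python3 -m handwheel '[[-0.313,-0.148,0,0,0,0],[-0.313,-0.148,0,0,0,0],[-0.313,-0.148,0,0,0,0],[-0.313,-0.148,0,0,0,0],[-0.313,-0.148,0,0,0,0],[-0.313,-0.148,0,0,0,0],[-0.313,-0.148,0,0,0,0]]'; python3 plan.py .608 .019 .0465 -96.7
```

```text
clock: 17.05
tool_pos: [0.6091, 0.0216, 0.1456]
orientation: [180.0, -0.0, -96.6]
force: [-0.5, -0.7, -0.5]
opening: 0.0007
now [0.6091 0.0216 0.1456] [ 1.7999e+02 -2.0000e-02 -9.6570e+01] F [-0.52 -0.71 -0.53] t 17.05 open 0.0007
[0.608, 0.019, 0.0465, -96.7] row [0.0027 0.0008 0.0991] [ 0.0002 -0.0003  0.0022]
```

```bash
python3 -m handwheel '[[0.002,0.001,0.05,0,0,0.002],[0.002,0.001,0.09,0,0,0.002],[0.002,0.001,0.1,0,0,0.002],[0.002,0.001,0.1,0,0,0.002]]'; python3 plan.py .614 .068 .0465 -96.7
```

```text
clock: 17.55
tool_pos: [0.6064, 0.0162, 0.0466]
orientation: [180.0, -0.0, -96.9]
force: [0.8, 0.2, 0.1]
opening: 0.0006
now [0.6064 0.0162 0.0466] [ 1.7997e+02 -3.0000e-02 -9.6910e+01] F [0.83 0.23 0.08] t 17.55 open 0.0006
[0.614, 0.068, 0.0465, -96.7] row [-0.0523 -0.0013  0.0001] [ 0.0005 -0.0006 -0.0037]
```

```bash
python3 -m handwheel '[[-0.012,0,0,0,0,-0.003],[-0.024,-0.001,0,0,0,-0.003],[-0.032,-0.001,0,0,0,-0.003],[-0.036,-0.001,0,0,0,-0.003],[-0.039,-0.001,0,0,0,-0.003],[-0.042,-0.001,0,0,0,-0.003],[-0.045,-0.001,0,0,0,-0.003],[-0.046,-0.001,0,0,0,-0.003]]'; python3 plan.py .614 .070 .0465 -96.7
```

```text
clock: 18.55
tool_pos: [0.6123, 0.0607, 0.0468]
orientation: [179.9, -0.1, -96.8]
force: [-1.2, -6.6, 3.8]
opening: 0.0005
now [0.6123 0.0607 0.0468] [ 1.7995e+02 -9.0000e-02 -9.6780e+01] F [-1.2  -6.63  3.83] t 18.55 open 0.0005
[0.614, 0.07, 0.0465, -96.7] row [-0.0095 -0.0006  0.0003] [ 0.0009 -0.0016 -0.0013]
```

```bash
python3 -m handwheel '[[-0.002,0,0,0,0,0],[-0.004,0,0,0,0,0],[-0.006,0,0,0,0,0],[-0.0075,0,0,0,0,0],[-0.0075,0,0,0,0,0],[-0.0075,0,0,0,0,0]]'; python3 plan.py .614 .070 .0465 -96.7
```

```text
clock: 19.3
tool_pos: [0.6132, 0.068, 0.0468]
orientation: [180.0, -0.1, -96.8]
force: [-1.2, -5.7, 4.4]
opening: 0.0003
now [0.6132 0.068  0.0468] [ 1.7996e+02 -8.0000e-02 -9.6790e+01] F [-1.21 -5.69  4.39] t 19.3 open 0.0003
[0.614, 0.07, 0.0465, -96.7] row [-0.002  -0.0005  0.0003] [ 0.0008 -0.0014 -0.0016]
```

```bash
python3 -m handwheel '[[-0.001,0,0,0,0,0],[-0.0018,0,0,0,0,0],[-0.0018,0,0,0,0,0],[-0.0018,0,0,0,0,0]]'; python3 plan.py; python3 -m handwheel '[[0.02,0,0,0,0,0],[0.04,0,-0.02,0,0,0],[0.06,0,-0.08,0,0,0],[0.1,0,-0.1,0,0,0],[0.16,0,-0.1,0,0,0],[0.22,0,-0.1,0,0,0],[0.28,0.06,-0.1,0,0,0],[0.32,0.1,-0.1,0,0,0]]'; python3 -m handwheel '[[0.06,0.03,0,0,0,0],[0.06,0.06,0,0,0,0],[0.06,0.06,0,0,0,0]]';python3 prof.py -.04 -.015;python3 - <<'E'
from h import *
s=snap("scene","scene7"); t=snap("top","top7");crop(s["img"],200,175,310,275,7,"u_s");crop(t["img"],150,155,290,245,5.5,"u_t")
E
```

```text
clock: 19.8
tool_pos: [0.6134, 0.0697, 0.0468]
orientation: [179.9, -0.1, -96.8]
force: [-1.0, -6.6, 3.8]
opening: 0.0005
now [0.6134 0.0697 0.0468] [ 1.7995e+02 -9.0000e-02 -9.6800e+01] F [-1.02 -6.65  3.81] t 19.8 open 0.0005
clock: 20.8
tool_pos: [0.4875, -0.2267, 0.146]
orientation: [180.0, 0.0, -96.8]
force: [0.2, -1.0, 1.1]
opening: 0.0003
clock: 21.18
tool_pos: [0.4201, -0.2781, 0.1465]
orientation: [180.0, 0.0, -96.9]
force: [0.3, -0.7, -0.1]
opening: 0.0004
screw -0.051 -27.26 depth 79.0
screw 0.051 -27.04 depth 90.0
tray back edge y -0.041 -27.85289474357777
tray back edge y -0.036 -27.634981794138245
tray back edge y -0.031 -27.572780467041138
tray back edge y 0.031 -27.270318984540317
tray back edge y 0.036 -26.756705584660985
tray back edge y 0.041 -26.50119226149592
```

View pics/u_s.png

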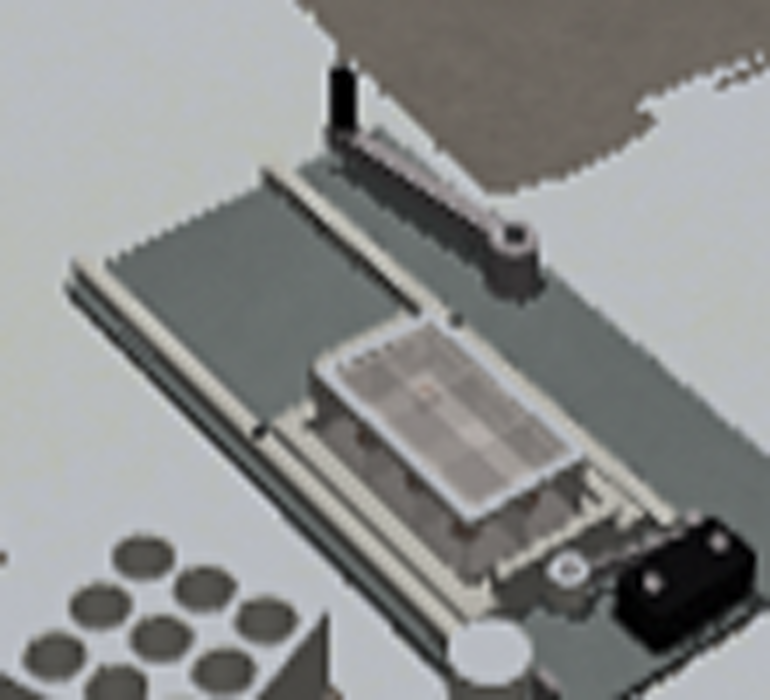

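View pics/u_t.png

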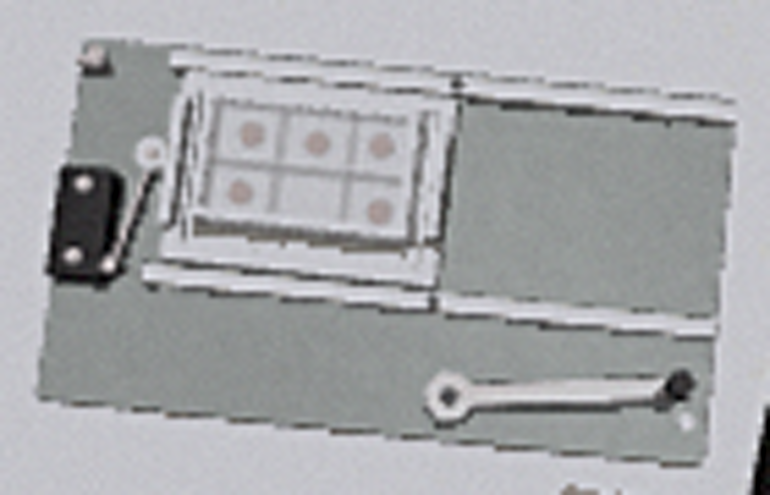

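```bash
python3 plan.py .4969 -.0436 .14 -141.7
python3 - <<'E'
import numpy as np
u=np.array([.117,.993]);v=np.array([-.993,.117]);pv=np.array([.5183,.0794]);n=(u-v)/2**.5
for th in(.15,.35,.55,.75,.95,1.15,1.35,1.5): 
    T=pv-.104*(np.cos(th)*u+np.sin(th)*v)-.0165*n; print(th,T.round(4))
E
```

```text
now [ 0.4234 -0.2775  0.1468] [-179.95   -0.    -96.76] F [-0.06 -0.38  0.33] t 21.32 open 0.0004
[0.4969, -0.0436, 0.14, -141.7] row [-0.2409 -0.0454  0.0068] [-9.000e-04  3.000e-04  7.843e-01]
0.15 [ 0.5088 -0.0348]
0.35 [ 0.5293 -0.032 ]
0.55 [ 0.549  -0.0252]
0.75 [ 0.5668 -0.0147]
0.95 [ 0.5823 -0.0008]
1.15 [0.5946 0.0159]
1.35 [0.6034 0.0347]
1.5 [0.6075 0.0497]
```

```bash
python3 -m handwheel '[[-0.241,-0.045,0.007,0,0,0.784],[-0.241,-0.045,0.007,0,0,0.784],[-0.241,-0.045,0.007,0,0,0.784],[-0.241,-0.045,0.007,0,0,0.784],[-0.241,-0.045,0.007,0,0,0.784],[-0.241,-0.045,0.007,0,0,0.784],[-0.241,-0.045,0.007,0,0,0.784]]'; python3 plan.py .4969 -.0436 .064 -141.7
```

```text
clock: 22.2
tool_pos: [0.4963, -0.0428, 0.1393]
orientation: [180.0, -0.0, -141.5]
force: [-0.0, -0.2, 0.9]
opening: 0.0004
now [ 0.4963 -0.0428  0.1393] [ 1.7999e+02 -3.0000e-02 -1.4153e+02] F [-0.02 -0.19  0.87] t 22.2 open 0.0004
[0.4969, -0.0436, 0.064, -141.7] row [-0.     -0.001   0.0753] [ 0.0002 -0.0005  0.0029]
```

```bash
python3 -m handwheel '[[0,-0.001,0.035,0,0,0.003],[0,-0.001,0.065,0,0,0.003],[0,-0.001,0.075,0,0,0.003],[0,-0.001,0.075,0,0,0.003]]'
python3 - <<'E'
from h import *
s=snap("scene","scene8"); crop(s["img"],200,135,310,255,6,"k_s")
E
python3 plan.py .5088 -.0348 .064 -141.7 .5293 -.032 .064 -141.7 .549 -.0252 .064 -141.7 .5668 -.0147 .064 -141.7
```

```text
clock: 22.7
tool_pos: [0.4966, -0.0445, 0.0644]
orientation: [180.0, -0.1, -141.9]
force: [1.2, -0.2, 0.0]
opening: 0.0005
now [ 0.4972 -0.0443  0.0651] [-1.7998e+02  1.0000e-02 -1.4185e+02] F [ 0.28 -0.37  0.66] t 22.75 open 0.0002
[0.5088, -0.0348, 0.064, -141.7] row [-0.015   0.0003  0.0011] [-0.0004  0.0002 -0.0026]
[0.5293, -0.032, 0.064, -141.7] row [-0.0329 -0.0102  0.0011] [-0.0004  0.0002 -0.0026]
[0.549, -0.0252, 0.064, -141.7] row [-0.0526 -0.017   0.0011] [-0.0004  0.0002 -0.0026]
[0.5668, -0.0147, 0.064, -141.7] row [-0.073  -0.0197  0.0011] [-0.0004  0.0002 -0.0026]
```

View pics/k_s.png

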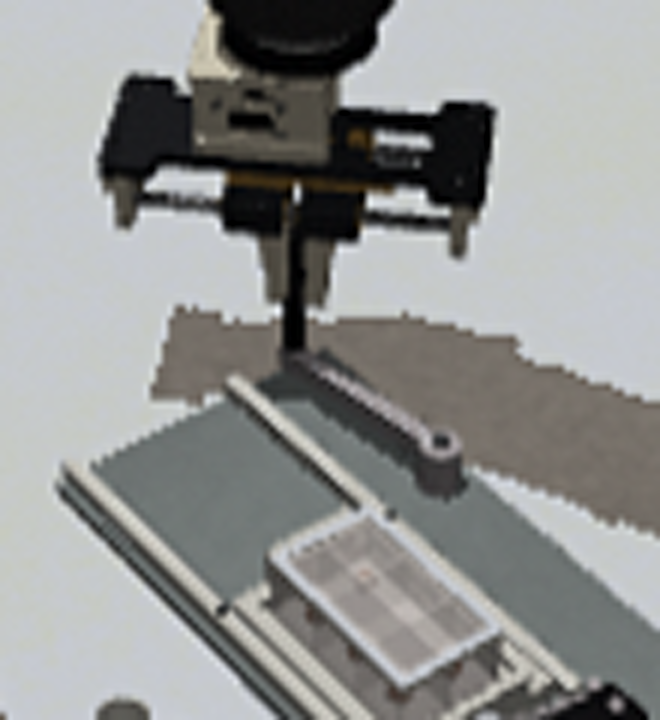

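```bash
python3 -m handwheel '[[-0.01,0,0.001,0,0,0],[-0.015,0,0.001,0,0,0],[-0.024,-0.005,0.001,0,0,0],[-0.033,-0.010,0.001,0,0,0],[-0.043,-0.014,0.001,0,0,0],[-0.053,-0.017,0.001,0,0,0],[-0.063,-0.019,0.001,0,0,0],[-0.073,-0.020,0.001,0,0,0]]'; python3 plan.py .5668 -.0147 .064 -141.7 .5823 -.0008 .064 -141.7 .5946 .0159 .064 -141.7 .6034 .0347 .064 -141.7 .6075 .0497 .064 -141.7
```

```text
clock: 23.75
tool_pos: [0.5671, -0.0142, 0.0634]
orientation: [180.0, -0.0, -141.9]
force: [-0.5, -1.6, -0.8]
opening: 0.001
now [ 0.5671 -0.0142  0.0634] [ 1.7999e+02 -1.0000e-02 -1.4186e+02] F [-0.49 -1.65 -0.83] t 23.75 open 0.001
[0.5668, -0.0147, 0.064, -141.7] row [ 0.0005 -0.0002 -0.0006] [ 0.0001 -0.0001 -0.0027]
[0.5823, -0.0008, 0.064, -141.7] row [-0.0202  0.0012 -0.0006] [ 0.0001 -0.0001 -0.0027]
[0.5946, 0.0159, 0.064, -141.7] row [-0.0402  0.0067 -0.0006] [ 0.0001 -0.0001 -0.0027]
[0.6034, 0.0347, 0.064, -141.7] row [-0.0588  0.016  -0.0006] [ 0.0001 -0.0001 -0.0027]
[0.6075, 0.0497, 0.064, -141.7] row [-0.0712  0.0253 -0.0006] [ 0.0001 -0.0001 -0.0027]
```

```bash
python3 -m handwheel '[[-0.01,0,0,0,0,0],[-0.02,0.001,0,0,0,0],[-0.03,0.004,0,0,0,0],[-0.04,0.007,0,0,0,0],[-0.05,0.011,0,0,0,0],[-0.059,0.016,0,0,0,0],[-0.066,0.021,0,0,0,0],[-0.07,0.0245,0,0,0,0]]'; python3 -m handwheel '[[0,0,0,0,0,0]]'
python3 - <<'E'
from h import *
s=snap("scene","scene9"); t=snap("top","top9"); crop(s["img"],200,135,320,275,5.5,"k2_s");crop(t["img"],150,155,290,245,5.5,"k2_t")
E
```

```text
clock: 24.75
tool_pos: [0.6065, 0.0485, 0.0635]
orientation: [-180.0, 0.0, -141.8]
force: [-0.5, -0.2, 0.2]
opening: 0.0004
clock: 24.88
tool_pos: [0.6065, 0.0483, 0.0636]
orientation: [-180.0, 0.0, -141.8]
force: [0.2, -0.3, -0.1]
opening: 0.0003
```

View pics/k2_s.png

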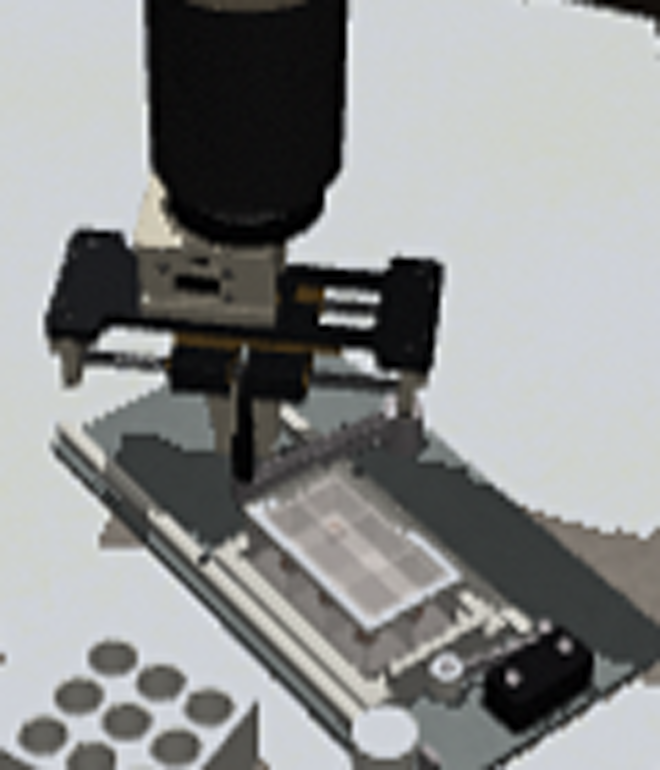

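```bash
python3 -m handwheel '[[-0.0015,0,0,0,0,0],[-0.003,0,0,0,0,0],[-0.003,0,0,0,0,0]]'; python3 -m handwheel '[[0.02,0,0,0,0,0],[0.04,0,0,0,0,0],[0.06,0,-0.03,0,0,0],[0.06,0,-0.1,0,0,0],[0.06,0,-0.11,0,0,0]]'; python3 plan.py .42 .25 .19 -90
```

```text
clock: 25.35
tool_pos: [0.6079, 0.0495, 0.0633]
orientation: [180.0, -0.1, -141.9]
force: [-4.8, 0.4, 2.0]
opening: 0.0005
clock: 25.98
tool_pos: [0.5634, 0.0125, 0.178]
orientation: [-179.8, 0.4, -141.8]
force: [0.6, 0.5, -0.5]
opening: 0.0005
now [0.5634 0.0125 0.178 ] [-179.82    0.37 -141.84] F [ 0.64  0.48 -0.49] t 25.98 open 0.0005
[0.42, 0.25, 0.19, -90.0] row [-0.0341  0.2752 -0.0126] [-0.0059  0.0046 -0.9048]
```

```bash
python3 plan.py .433 .3697 .18 -173.5; python3 -m handwheel '[[-0.119,-0.362,-0.002,0,0,0.552],[-0.119,-0.362,-0.002,0,0,0.552],[-0.119,-0.362,-0.002,0,0,0.552],[-0.119,-0.362,-0.002,0,0,0.552],[-0.119,-0.362,-0.002,0,0,0.552],[-0.119,-0.362,-0.002,0,0,0.552],[-0.119,-0.362,-0.002,0,0,0.552],[-0.119,-0.362,-0.002,0,0,0.552]]'; python3 plan.py .433 .3697 .117 -173.5
```

```text
now [0.5634 0.0125 0.178 ] [-179.82    0.37 -141.84] F [ 0.64  0.48 -0.49] t 25.98 open 0.0005
[0.433, 0.3697, 0.18, -173.5] row [-0.1182  0.3614 -0.0023] [-0.0013  0.0072  0.5525]
clock: 26.98
tool_pos: [0.8784, -0.1992, 0.1738]
orientation: [180.0, -0.1, -173.5]
force: [-0.3, -0.3, 0.2]
opening: 0.0003
now [ 0.8784 -0.1992  0.1738] [ 1.7999e+02 -1.0000e-01 -1.7354e+02] F [-0.33 -0.32  0.2 ] t 26.98 open 0.0003
[0.433, 0.3697, 0.117, -173.5] row [0.3785 0.6154 0.0576] [ 0.0002 -0.0017 -0.0007]
```

```bash
python3 -m handwheel '[[0.379,0.615,-0.05,0,0,0],[0.379,0.615,-0.05,0,0,0],[0.379,0.615,-0.05,0,0,0],[0.379,0.615,-0.05,0,0,0],[0.379,0.615,-0.05,0,0,0],[0.379,0.615,-0.05,0,0,0],[0.379,0.615,-0.05,0,0,0],[0.379,0.615,-0.05,0,0,0]]'; python3 plan.py .433 .3697 .2 -173.5
```

```text
clock: 27.98
tool_pos: [0.5678, 0.1951, 0.2122]
orientation: [179.9, 0.2, -173.4]
force: [0.6, 1.0, 0.8]
opening: 0.0004
now [0.5678 0.1951 0.2122] [ 179.9     0.19 -173.39] F [0.58 0.96 0.79] t 27.98 open 0.0004
[0.433, 0.3697, 0.2, -173.5] row [0.1138 0.1889 0.0121] [0.0018 0.0033 0.0019]
```

```bash
python3 -m handwheel '[[0.114,0.189,0,0,0,0.002],[0.114,0.189,0,0,0,0.002],[0.114,0.189,0,0,0,0.002],[0.114,0.189,0.01,0,0,0.002],[0.114,0.189,0.01,0,0,0.002]]'; python3 plan.py .433 .3697 .117 -173.5;  python3 - <<'E'
from h import *
s=snap("scene","scene10"); t=snap("top","top10")
E
```

```text
clock: 28.6
tool_pos: [0.4329, 0.3696, 0.2011]
orientation: [179.9, 0.1, -173.3]
force: [-0.2, 0.0, -0.4]
opening: 0.0006
now [0.4329 0.3696 0.2011] [ 1.7989e+02  7.0000e-02 -1.7333e+02] F [-0.16  0.04 -0.41] t 28.6 open 0.0006
[0.433, 0.3697, 0.117, -173.5] row [ 0.     -0.0001  0.0841] [0.002  0.0012 0.003 ]
```

View pics/scene10.png

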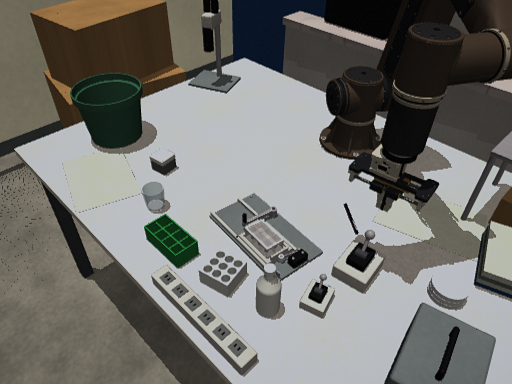

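View pics/top10.png

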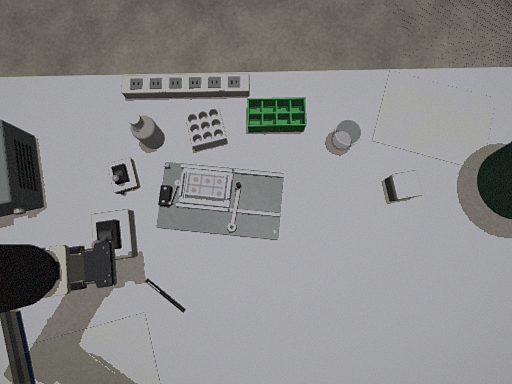

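```bash
python3 - <<'E'
from h import *
t=snap("top"); img=cv2.imread("pics/top10.png"); crop(img,150,155,290,245,5.5,"k3_t")
g=img[178:195,228:248].max(2); ys,xs=np.where(g<50); c=(xs.mean()+228,ys.mean()+178); print(c)
pv=ray(t,150+448.5/5.5-.5,155+397.5/5.5-.5,.04)[:2]; p=ray(t,*c,.065)[:2]
a=np.radians(83.4);u=np.array([np.cos(a),np.sin(a)]);v=np.array([-u[1],u[0]]); d=p-pv
print(np.hypot(*d),"theta",np.arctan2(-d@v,-d@u))
E
python3 -m handwheel '[[0,0,0.03,0,0,0.003],[0,0,0.07,0,0,0.003],[0,0,0.084,0,0,0.003],[0,0,0.084,0,0,0.003]]'
```

```text
(np.float64(238.125), np.float64(185.3125))
0.10222612416794677 theta 1.4884041448826177
clock: 29.25
tool_pos: [0.4362, 0.3678, 0.116]
orientation: [-179.9, -0.0, -173.8]
force: [0.1, 0.8, 0.4]
opening: 0.0005
```

View pics/k3_t.png

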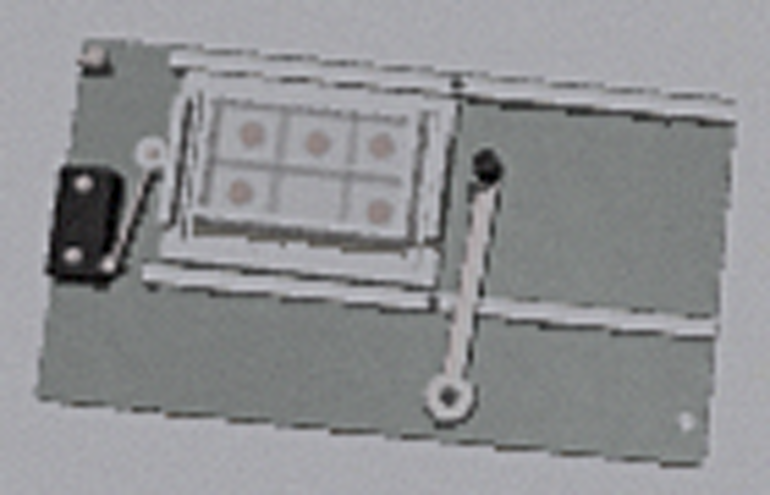

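```bash
python3 plan.py .509 .378 .117 -173.5; python3 -m handwheel '[[-0.01,0,0,0,0,0],[-0.019,0,0,0,0,0],[-0.027,0,0,0,0,0],[-0.035,0,0,0,0,0],[-0.043,0,0,0,0,0],[-0.051,0,0,0,0,0],[-0.056,0,0,0,0,0],[-0.058,0,0,0,0,0]]'; python3 -m handwheel '[[-0.005,0,0,0,0,0],[-0.01,0,0,0,0,0],[-0.013,0,0,0,0,0],[-0.014,0,0,0,0,0]]';python3 - <<'E'
from h import *
s=snap("scene","scene11"); crop(s["img"],300,200,400,300,6,"l_s")
E
```

```text
now [0.4362 0.3678 0.116 ] [-1.7994e+02 -3.0000e-02 -1.7381e+02] F [0.08 0.79 0.43] t 29.25 open 0.0005
[0.509, 0.378, 0.117, -173.5] row [-0.0735  0.0023 -0.001 ] [-0.001  -0.0004 -0.0053]
clock: 30.25
tool_pos: [0.4938, 0.3749, 0.1159]
orientation: [-180.0, -0.0, -173.8]
force: [-1.5, 1.4, 1.7]
opening: 0.0008
clock: 30.75
tool_pos: [0.5054, 0.3754, 0.1152]
orientation: [-179.9, -0.2, -173.8]
force: [-12.5, 0.6, 3.5]
opening: 0.0006
```

View pics/l_s.png

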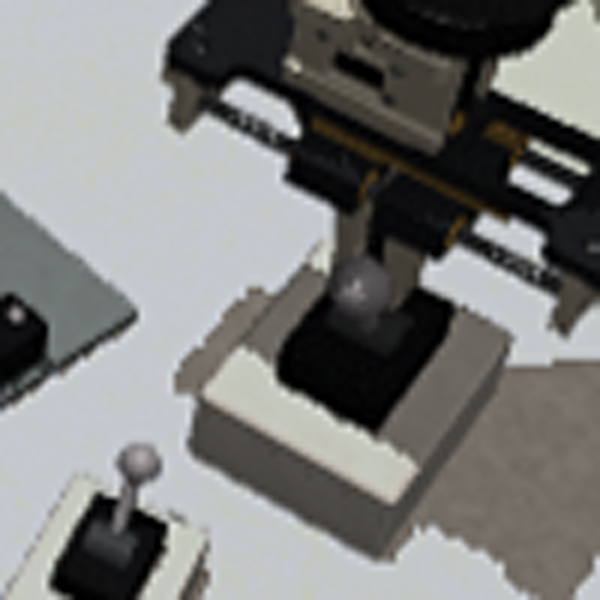

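```bash
python3 -m handwheel '[[0.03,0,0,0,0,0],[0.07,0,0,0,0,0],[0.09,0,-0.05,0,0,0],[0.09,0,-0.1,0,0,0],[0.09,0.0,-0.1,0,0,0],[0.09,0.0,-0.1,0,0,0]]';python3 - <<'E'
from h import *
s=snap("scene","scene12"); t=snap("top","top12"); crop(s["img"],200,175,390,300,4,"f_s"); crop(t["img"],70,100,320,270,3.1,"f_t")
E
python3 prof.py -.04 -.015
```

```text
clock: 31.55
tool_pos: [0.4181, 0.3665, 0.2162]
orientation: [180.0, 0.0, -173.8]
force: [0.2, 1.1, 0.2]
opening: 0.0005
screw -0.051 -27.24 depth 68.0
screw 0.051 -27.02 depth 76.0
tray back edge y -0.041 -27.815689080064857
tray back edge y -0.036 -27.579074018587043
tray back edge y -0.031 -27.565154811229995
tray back edge y 0.031 -27.211106102042372
tray back edge y 0.036 -26.79811516305969
tray back edge y 0.041 -26.455555427520213
```

View pics/f_s.png

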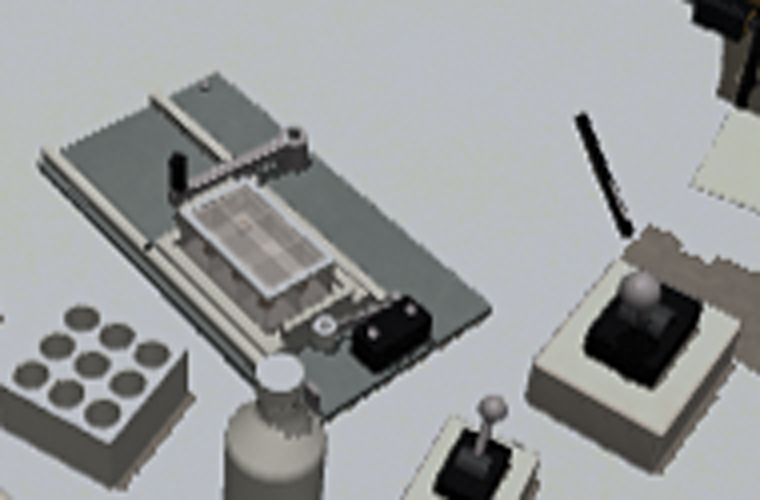

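View pics/f_t.png

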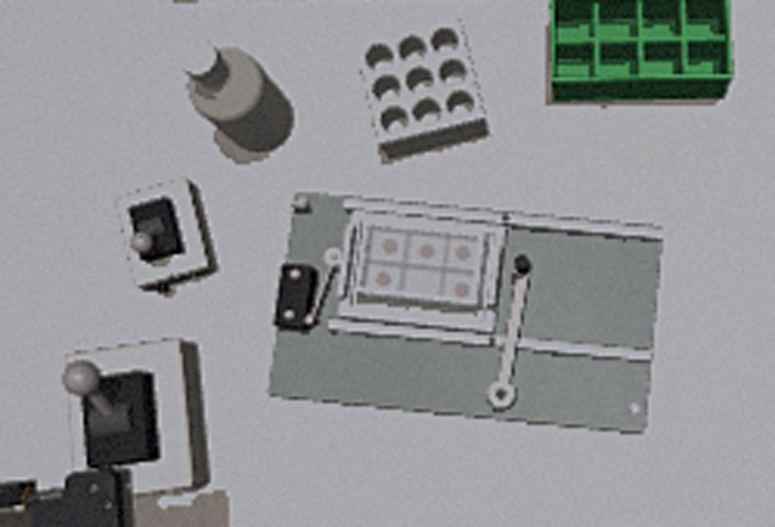

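Run:
```python
from h import *
t=snap("top");s=snap("scene")
b=tri(t,(70+80.5/3.1-.5,100+378.5/3.1-.5),s,(200+640/4-.5,175+291/4-.5)); print(b, (b-np.array([.4776,.3748,.1203]))*1e3)
```

```text
[0.53087171 0.38194809 0.11887937] [53.2717104   7.14808988 -1.42062909]
```

```bash
python3 -c "
from plant import ctrl
print(ctrl.close_job())"
```

```text
the job is handed in; nothing more can be done
None
```

All four steps were done in the order asked, and the job was handed in at about 32 s of the 70 s limit.

**What I did:**
- Set the specimen box upright in the tray.
- Pushed the tray along the rails to the index screws.
- Swung the keeper arm across.
- Threw the toggle on the large lamp box.

**Last checks:**
- **Box:** it sits flat in the tray recess in both views. It also touched down at the height expected for the tray floor.
- **Tray and switch:** the back edge averages −27.2 mm, level with the screws at −27.1 mm, so the tray is at about 37.5 mm. The roller lever is visibly deflected, and the tray position is unchanged since the push.
- **Keeper:** about 1.49 rad from the top camera and about 1.5 rad from the tool position. That is over the 1.4 needed but just short of the 1.57 stop.
- **Lamp:** the tip moved 54 mm, which is about 0.93 rad. The contact force rose to 12.5 N at the end, as if the lever had reached its stop.
- **Other things:** the bystanders looked unmoved in the last pictures.

**What disagreed or went wrong:**
- The two cameras differed by 2–4 mm on world positions, so I compared tray and screws within the top view alone.
- Two free-space moves went the wrong way because I mixed up tool axes. Neither showed contact force, and pictures afterwards showed nothing displaced.

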